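Find the tin that rattles

TASK

One of the three sealed tins on the bench has a loose piece rolling about inside: from the robot's left to its right, lift each tin in turn well clear of the bench, shake or rock it briskly end to end along its length, and set it back upright where it stood, leaving the rest of the clutter alone. When all three have been tried, take the one that rattled (if it is the last one you may simply keep hold of it) and present it forward over the middle of the cork pad: level and still, clearly above the pad (some 15 cm up), the other two back in their places. Finish while still holding it there; do not put it down.

Things in the scene. Friction and masses are not known exactly. Their poses are not given: they have to be found in the camera images.
- tin_left: leftmost (largest y) of three identical sealed metal tins, each a flat box 124 mm long (own x), 62 mm wide (own y), 52 mm tall (own z), origin at the centre of its underside. Each starts flat on the bench, its length pointing roughly away from the robot (yaw within 0.5 rad), and weighs about 400 g in all (varies, so weight does not tell)
- tin_middle: middle one of the three identical tins (sizes, origin and axes as tin_left). Two of the tins have their contents packed tight at the middle and stay silent; in one, another one each time, a steel ball of about 220 g and 38 mm across rolls freely along the tin's length, up to 39 mm either side of the middle
- tin_right: rightmost (smallest y) of the three identical tins (sizes, origin and axes as tin_left). Tipped end to end by some 0.3 rad, the ball in the rattling tin runs to the low end, knocks, and mostly stays there when the tin is brought level again: the level moment on the gripper about the tin's width then differs by some 0.15 N m between the two ends; a packed tin shows no change
- pad: thin flat cork pad with a grey cloth inlay, 120 mm (x) by 160 mm (y), 4 mm thick, fixed to the bench beyond the tins; origin at the centre of its underside. The rattling tin is held over its middle
- pot_a: small white screw-top paint pot, 36 mm across, 46 mm tall, standing between the left and middle tins; a bystander, to be left alone
- spool: plain wooden spool, 34 mm across, 32 mm tall, standing between the middle and right tins; a bystander, to be left alone
- screwdriver: screwdriver lying left of the pad; a bystander, to be left alone
- brush: brush lying right of the pad; a bystander, to be left alone
- glue: white glue bottle, 40 mm across, about 85 mm tall, standing far right; a bystander, to be left alone
- pliers: pliers with red grips lying far left, about 150 mm long; a bystander, to be left alone
- tape: cardboard ring, 64 mm across, 18 mm tall, lying flat near the robot on its right; a bystander, to be left alone
Mind the look-alikes: they are no part of the job. What is shaped like the tin_middle but black or yellow is not meant.

How it is judged (in metres and radians):
On the way, in this order (a step that is already met when the one before it is completed fails the run):
1. the left tin is held over 40 mm up and shaken end to end: over 0.15 m/s or 0.4 rad/s or, in the tin with the loose ball, so that the ball runs over 25 mm from the middle (height (world z) of tin_left above 0.04 m and contact force between the fingers and tin_left above 1 N and ((distance between loose_piece and tin_left below 0.06 m and (x of loose_piece in the frame of tin_left above 0.025 m or x of loose_piece in the frame of tin_left below -0.025 m)) or (not (distance between loose_piece and tin_left below 0.06 m) and (linear speed of tin_left above 0.15 m/s or angular speed of tin_left above 0.4 rad/s)))), for 0.02 s.
2. the middle tin is held over 40 mm up and shaken end to end: over 0.15 m/s or 0.4 rad/s or, in the tin with the loose ball, so that the ball runs over 25 mm from the middle (height (world z) of tin_middle above 0.04 m and contact force between the fingers and tin_middle above 1 N and ((distance between loose_piece and tin_middle below 0.06 m and (x of loose_piece in the frame of tin_middle above 0.025 m or x of loose_piece in the frame of tin_middle below -0.025 m)) or (not (distance between loose_piece and tin_middle below 0.06 m) and (linear speed of tin_middle above 0.15 m/s or angular speed of tin_middle above 0.4 rad/s)))), for 0.02 s.
3. the right tin is held over 40 mm up and shaken end to end: over 0.15 m/s or 0.4 rad/s or, in the tin with the loose ball, so that the ball runs over 25 mm from the middle (height (world z) of tin_right above 0.04 m and contact force between the fingers and tin_right above 1 N and ((distance between loose_piece and tin_right below 0.06 m and (x of loose_piece in the frame of tin_right above 0.025 m or x of loose_piece in the frame of tin_right below -0.025 m)) or (not (distance between loose_piece and tin_right below 0.06 m) and (linear speed of tin_right above 0.15 m/s or angular speed of tin_right above 0.4 rad/s)))), for 0.02 s.
At the end, for the whole second after the job is handed in: the tin with the loose piece is held in the fingers within 60 mm of the pad's middle, underside 100 to 280 mm above the bench, within 0.2 rad of level, under 0.05 m/s; the other two stand flat on the bench, untouched, within 50 mm of where they started (((distance between loose_piece and tin_left below 0.06 m and horizontal distance between tin_left and pad below 0.06 m and height (world z) of tin_left between 0.1 and 0.28 m and angle between tin_left's own z axis and vertical below 0.2 rad and linear speed of tin_left below 0.05 m/s and contact force between the fingers and tin_left above 2 N and height (world z) of each of tin_middle, tin_right below 0.008 m and angle between each of tin_middle, tin_right's own z axis and vertical below 0.08 rad and distance of each of tin_middle, tin_right from where it was at the start of the episode below 0.05 m and linear speed of each of tin_middle, tin_right below 0.03 m/s and contact force between each of tin_left, the arm, the fingers and tin_middle below 0.1 N and contact force between each of tin_left, the arm, the fingers and tin_right below 0.1 N) or (distance between loose_piece and tin_middle below 0.06 m and horizontal distance between tin_middle and pad below 0.06 m and height (world z) of tin_middle between 0.1 and 0.28 m and angle between tin_middle's own z axis and vertical below 0.2 rad and linear speed of tin_middle below 0.05 m/s and contact force between the fingers and tin_middle above 2 N and height (world z) of each of tin_left, tin_right below 0.008 m and angle between each of tin_left, tin_right's own z axis and vertical below 0.08 rad and distance of each of tin_left, tin_right from where it was at the start of the episode below 0.05 m and linear speed of each of tin_left, tin_right below 0.03 m/s and contact force between each of tin_middle, the arm, the fingers and tin_left below 0.1 N and contact force between each of tin_middle, the arm, the fingers and tin_right below 0.1 N) or (distance between loose_piece and tin_right below 0.06 m and horizontal distance between tin_right and pad below 0.06 m and height (world z) of tin_right between 0.1 and 0.28 m and angle between tin_right's own z axis and vertical below 0.2 rad and linear speed of tin_right below 0.05 m/s and contact force between the fingers and tin_right above 2 N and height (world z) of each of tin_left, tin_middle below 0.008 m and angle between each of tin_left, tin_middle's own z axis and vertical below 0.08 rad and distance of each of tin_left, tin_middle from where it was at the start of the episode below 0.05 m and linear speed of each of tin_left, tin_middle below 0.03 m/s and contact force between each of tin_right, the arm, the fingers and tin_left below 0.1 N and contact force between each of tin_right, the arm, the fingers and tin_middle below 0.1 N))); the arm keeps its last pose, push and grip.
It fails at once if a bystander is moved by more than 40 mm (distance of any of pot_a, spool, screwdriver, brush, glue, pliers, tape from where it was at the start of the episode above 0.04 m).
It also fails if it takes over 72 s, if anything falls off the work surface, if the arm or the gripper's body presses on something with over 40 N, if the wrist force passes 120 N, or if a joint passes its speed limit or range.

ROBOT

A 7-joint arm with a two-finger parallel gripper is mounted at the origin on the work surface. World frame = base frame: x ahead of the robot, y to its left, z up, the work surface at z = 0. Lengths are in m, angles in degrees, forces in N, time in s.
With the tool pointing down it reaches from about 0.425 to 1.025 m from the base axis. Payload 9.4 kg.
Tool frame: the origin (TCP) lies between the finger pads; the fingertips stand ctrl.finger_overhang ahead of it and the grasp point (between the pads) lies 6 mm ahead of it (ctrl.finger_overhang is the distance from the TCP to the fingertips, in m); z points along the fingers, x is the direction in which the jaws open and shut, and the axes are right-handed (so a half turn about z gives the same grasp; the last joint's range is limited). The gripper opens to 85 mm and grips with 20 to 120 N. Pads are 22 mm wide; open, the fingers measure 114 mm over their backs; the gripper's body (76 mm by 85 mm) begins 54 mm behind the grasp point. The pads swing forward as they close: fully open they stand 13 mm farther back than shut.
Start: joints at [-70.342, 34.337, -0.143, 91.639, 0.103, 54.024, -4.572], TCP at [0.295, 0.662, 0.256] pointing down, gripper open.
Joint ranges: [-147.43, 147.43], [-19.82, 112.94], [-74.19, 73.91], [6.32, 146.72], [-59.91, 239.91], [6.04, 106.73], [-150.56, 150.56]. Speed limits (degrees/s): [127.2, 127.2, 172.46, 172.46, 180, 180, 180].

INTERFACE

Orientations are given as [roll, pitch, yaw] about the fixed x, y, z axes, in that order (R = Rz(yaw) Ry(pitch) Rx(roll)).
In Python, from station import sensors, viewer, close_job, ctrl gives the robot as it stands.
- The arm moves only by the tool servo_tool, never from a script. Its argument "motion" is a list of rows, each an object with "translation": the shift along the tool's x, y, z in m, a list of three; "rot": the turn, a rotation vector about the tool's x, y, z in rad, a list of three; "jaw": the finger opening in m, from 0 to 0.0854. In form: [{"translation": [x, y, z], "rot": [wx, wy, wz], "jaw": jaw}, ...]. A call has 1 to 12 rows; each row shifts and turns the pose as measured when the row begins, along the tool's axes as they then stand; what a row does not reach is not made up. A row lasts 1/8 s, in which the tool goes at most 62.5 mm and 10.7 degrees, less where a joint would pass 70% of its speed; a pose out of reach is approached as far as the arm can. A call with a gripper value outside its range is refused whole. The fingers move at their own pace and stop on an object; "squeeze" is the grip in N (left out, the last holds). Time passes only in rows, so rows that do not move let the fingers close. It gives the time, the measured TCP pose, the force and the opening at its end, in the units of the state.
- sensors.get_state(): the state, without advancing time (a new reading comes with each control period).
- viewer.camera(name): name is "scene" or "top" or "wrist"; returns a dict with "img" (420x560x3 uint8, red, green, blue), "fx", "fy", "cx", "cy" (pixels), "R" (3x3) and "t" (3): a world point X has camera coordinates R X + t. Camera axes: x right, y down, z forward; pixel columns grow to the right and rows downward; lengths in m; the calibration is good to about 2 mm. A picture is of the moment at which its call begins. There is no depth.
- close_job(): hands the job in, once; it reports no verdict.
The state is a dict: "time_s": time; "joints": joint angles; "qd": joint speeds; "joint_efforts": joint torques, N m; "tool_pos": TCP position; "ee_rot": TCP orientation; "force": force on the tool from outside, world axes, zero at the start; "torque": the same for the moment, N m; "width": finger opening in m.
Only numpy, scipy, OpenCV 4.12 (cv2) and the standard library are available. Lean on these libraries where they do the work, as an engineer would, in place of code of your own. Each camera call takes 0.05 s, during which the arm holds its last target. There are 200 camera calls.

## Working session

There is one attempt and no reset: what is moved stays moved. The work goes in short steps, Python scripts to look and compute and a tool call to move; the robot and the scene stay as the last step left them, time stands still between calls to the robot, and variables do not carry over. Pictures are saved under pics/ and viewed, about 8 in all and at most 12, crops included, and the job is handed in when it is done.

Besides the shell and the picture viewer there is one more tool, called after "Request:" by a JSON object that holds its "method" and its "body", one argument or row to a line. servo_tool: Moves the arm, as the interface text tells. Its arguments: {"type":"object","properties":{"motion":{"type":"array","items":{"type":"object","properties":{"translation":{"type":"array","items":{"type":"number"}},"rot":{"type":"array","items":{"type":"number"}},"jaw":{"type":"number"}}}},"squeeze":{"type":"number"}},"required":["motion"]}

```bash
mkdir -p pics; ls
python3 - <<'E'
from station import sensors, viewer, ctrl
import cv2,numpy as np
print(sensors.get_state(), ctrl.finger_overhang)
for n in ("top","scene"):
    c=viewer.camera(n); cv2.imwrite(f"pics/{n}0.png",c["img"][:,:,::-1]); np.savez(f"{n}0.npz",**c)
    print(n,c["fx"],c["cx"],c["cy"],c["R"],c["t"])
E
```

```text
pics
{'time_s': 0.0, 'joints': array([-70.34174091,  34.38670748,  -0.14528061,  91.68139572,
         0.10430441,  54.02456185,  -4.5719888 ]), 'qd': array([ 0.01980837,  0.00902464,  0.05436808,  0.02900376, -0.02962557,
        0.13437271,  0.14332411]), 'joint_efforts': array([-5.32251615e-04, -7.76459527e+01,  1.56496648e+00, -2.58018386e+01,
        1.24270079e-02,  9.02901054e-03,  1.89877341e-05]), 'tool_pos': array([0.29533594, 0.66163447, 0.25538653]), 'ee_rot': array([1.79990371e+02, 9.20618155e-02, 6.59510434e+01]), 'force': array([ 0.13460925, -0.92670944,  0.96359677]), 'torque': array([-0.02903224, -0.0067694 ,  0.00128246]), 'width': 0.08548113640816167} 0.025
top 396.62303663482106 280.4969301901938 215.68903673970325 [[-0.02143814 -0.99975281 -0.00589244]
 [-0.98408124  0.02214139 -0.17633455]
 [ 0.17642143  0.00201835 -0.98431266]] [0.02735892 0.49542326 1.14092951]
scene 525.1094046314822 281.03831607033527 206.46045634343855 [[ 0.07256439  0.99723449  0.01605544]
 [ 0.73510604 -0.04259701 -0.6766126 ]
 [-0.67405751  0.06090044 -0.73616412]] [-0.06903446 -0.30833166  1.70125353]
```

View pics/top0.png

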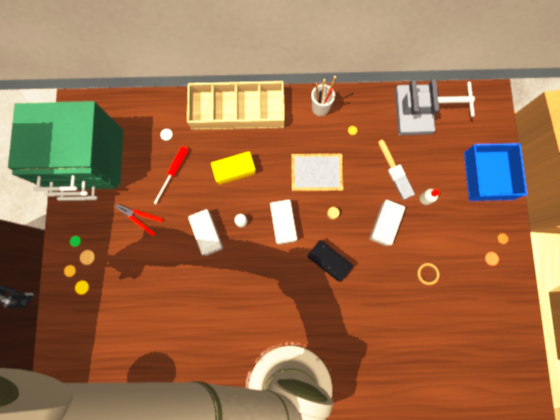

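View pics/scene0.png

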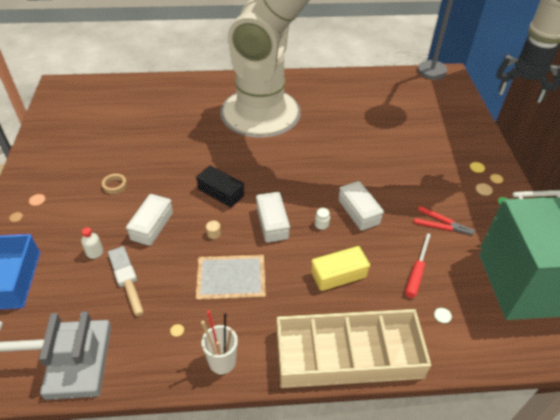

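```bash
cat > h.py <<'E'
import numpy as np,cv2
def ray(c,uv,z):
    d=np.array([(uv[0]-c["cx"])/c["fx"],(uv[1]-c["cy"])/c["fy"],1.])
    o=-c["R"].T@c["t"]; d=c["R"].T@d
    return o+d*(z-o[2])/d[2]
def rect(c,mask,z,lo=300):
    out=[]
    for k in cv2.findContours(mask.astype(np.uint8),cv2.RETR_EXTERNAL,cv2.CHAIN_APPROX_NONE)[0]:
        if cv2.contourArea(k)<lo: continue
        p=np.array([ray(c,q[0],z)[:2] for q in k])
        r=cv2.minAreaRect((p*1000).astype(np.float32)); b=cv2.boxPoints(r)
        e=max([b[1]-b[0],b[2]-b[1]],key=np.linalg.norm)
        yaw=(np.degrees(np.arctan2(e[1],e[0]))+90)%180-90
        m=cv2.moments(k); out.append((np.round([m["m10"]/m["m00"],m["m01"]/m["m00"]]),np.round(r[0],1),np.round(r[1],1),round(yaw,1)))
    return out
E
python3 - <<'E'
from h import *
for n,roi in (("top",(150,260,180,420)),("scene",(170,250,120,390))):
    c=dict(np.load(n+"0.npz")); im=c["img"]; hsv=cv2.cvtColor(im,cv2.COLOR_RGB2HSV)
    R=np.zeros(im.shape[:2],bool); R[roi[0]:roi[1],roi[2]:roi[3]]=1
    print(n,-c["R"].T@c["t"])
    for v in (110,150,180,205):
        print(v)
        for o in rect(c,R&(hsv[...,1]<70)&(hsv[...,2]>v),0.052): print(*o)
c=dict(np.load("top0.npz"));im=c["img"]
cv2.imwrite("pics/crop.png",cv2.resize(im[145:280,170:430,::-1],None,fx=3,fy=3,interpolation=cv2.INTER_CUBIC))
E
```

```text
top [0.28683885 0.01408    1.2105528 ]
110
[205. 232.] [451.1 241.1] [128.   65.4] 21.1
[387. 222.] [ 467.7 -299.2] [ 66.7 129.4] -23.5
[283. 221.] [477.8   9.1] [125.8  61.6] 8.2
[401. 181.] [ 590.7 -348.2] [103.  43.] 21.9
[317. 172.] [628.1 -96.6] [132.9  91. ] 88.7
150
[205. 232.] [451.  241.6] [128.   64.2] 20.6
[387. 222.] [ 467.7 -299.2] [ 66.7 129.4] -23.5
[283. 221.] [477.8   9.1] [125.8  61.6] 8.2
[401. 181.] [ 590.7 -348.2] [103.  43.] 21.9
[317. 172.] [628.1 -96.6] [132.9  91. ] 88.7
180
[204. 231.] [452.1 242.6] [125.2  63.2] 20.6
[388. 222.] [ 467.3 -300. ] [ 64.9 129.3] -23.3
[283. 221.] [477.8   9.1] [125.8  61.6] 8.2
[401. 181.] [ 590.7 -348.2] [103.  43.] 21.9
[317. 172.] [628.1 -96.6] [132.9  91. ] 88.7
205
[204. 231.] [453.3 243.2] [122.6  61.6] 20.3
[388. 222.] [ 467.7 -300.2] [ 63.2 128.1] -23.6
[283. 221.] [477.7   9.3] [125.8  61.2] 8.2
[401. 181.] [ 591.7 -348.5] [101.4  41.6] 21.9
[317. 172.] [628.1 -96.6] [132.9  91. ] 88.7
scene [ 1.37840862 -0.04789754  1.0448891 ]
110
[149. 219.] [ 489.7 -296.8] [ 88.3 156.8] -23.2
[273. 216.] [498.8  10.7] [164.6  70.8] 7.7
[360. 205.] [472.9 239.4] [156.2  90.3] 20.4
150
[149. 218.] [ 488.1 -296.7] [ 87.7 153.5] -23.6
[273. 216.] [497.4  11.9] [160.4  67.7] 8.4
[362. 204.] [470.1 244.3] [156.3  80.5] 16.7
180
[149. 215.] [ 477.7 -299.1] [ 73.4 136.1] -22.9
[273. 212.] [486.9  11.7] [137.1  63.5] 7.9
[362. 201.] [459.8 245.9] [120.9  63.5] 20.7
205
[148. 214.] [ 472.3 -301.2] [ 61.4 123. ] -23.3
[272. 211.] [482.2  11.1] [122.4  59.9] 7.9
[363. 203.] [464.6 248.2] [103.   59.2] 20.2
```

View pics/crop.png

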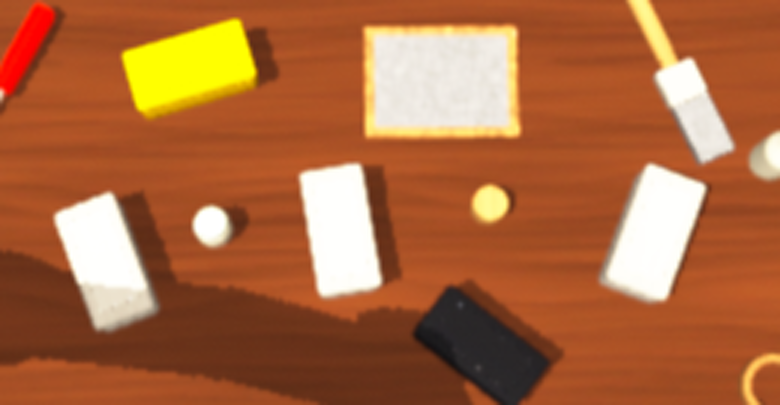

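The view shows three white tins at crop pixels (105,260), (340,230) and (652,232), with the black and yellow look-alikes apart from them. The pot and spool stand between the tins, and the pad is at (441,81).

Tin poses:

| Tin | x (m) | y (m) | yaw (deg) |
|---|---|---|---|
| left | 0.453 | 0.244 | 20.5 |
| middle | 0.479 | 0.010 | 8 |
| right | 0.469 | -0.300 | -23.4 |

The pad is at about (0.642, -0.101).

```bash
cat > plan.py <<'E'
import sys,numpy as np
from scipy.spatial.transform import Rotation as Ro
from station import sensors
def show():
    s=sensors.get_state(); print(*[f"{k} {np.round(s[k],3)}" for k in ("time_s","tool_pos","ee_rot","force","torque","width","joints")],sep="\n"); return s
if __name__=="__main__":   # x y z yaw n : rows to go straight there, tool down
    x,y,z,yaw,n=map(float,sys.argv[1:]); n=int(n); s=show()
    p=s["tool_pos"]; R=Ro.from_euler("xyz",s["ee_rot"],degrees=True); T=Ro.from_euler("xyz",[180,0,yaw],degrees=True)
    w=(R.inv()*T).as_rotvec()/n; d=(np.array([x,y,z])-p)/n
    for i in range(n):
        print(np.round((R*Ro.from_rotvec(w*i)).inv().apply(d),3).tolist(), np.round(w,3).tolist())
E
python3 plan.py 0.453 0.244 0.14 110.5 10
```

```text
time_s 0.1
tool_pos [0.295 0.662 0.255]
ee_rot [1.7999e+02 8.1000e-02 6.5952e+01]
force [-0.544  0.059 -0.124]
torque [-0.04   0.022 -0.002]
width 0.085
joints [-70.341  34.38   -0.145  91.677   0.106  54.025  -4.571]
[-0.032, 0.031, 0.012] [-0.0, 0.0, -0.078]
[-0.034, 0.029, 0.012] [-0.0, 0.0, -0.078]
[-0.036, 0.026, 0.012] [-0.0, 0.0, -0.078]
[-0.038, 0.023, 0.012] [-0.0, 0.0, -0.078]
[-0.04, 0.02, 0.012] [-0.0, 0.0, -0.078]
[-0.041, 0.017, 0.012] [-0.0, 0.0, -0.078]
[-0.042, 0.014, 0.012] [-0.0, 0.0, -0.078]
[-0.043, 0.01, 0.012] [-0.0, 0.0, -0.078]
[-0.044, 0.007, 0.012] [-0.0, 0.0, -0.078]
[-0.044, 0.004, 0.012] [-0.0, 0.0, -0.078]
```

Request:
{"method": "servo_tool", "body": {
  "motion": [
    {"translation": [-0.032, 0.031, 0.012], "rot": [0, 0, -0.078], "jaw": 0.085},
    {"translation": [-0.034, 0.029, 0.012], "rot": [0, 0, -0.078], "jaw": 0.085},
    {"translation": [-0.036, 0.026, 0.012], "rot": [0, 0, -0.078], "jaw": 0.085},
    {"translation": [-0.038, 0.023, 0.012], "rot": [0, 0, -0.078], "jaw": 0.085},
    {"translation": [-0.04, 0.02, 0.012], "rot": [0, 0, -0.078], "jaw": 0.085},
    {"translation": [-0.041, 0.017, 0.012], "rot": [0, 0, -0.078], "jaw": 0.085},
    {"translation": [-0.042, 0.014, 0.012], "rot": [0, 0, -0.078], "jaw": 0.085},
    {"translation": [-0.043, 0.01, 0.012], "rot": [0, 0, -0.078], "jaw": 0.085},
    {"translation": [-0.044, 0.007, 0.012], "rot": [0, 0, -0.078], "jaw": 0.085},
    {"translation": [-0.044, 0.004, 0.012], "rot": [0, 0, -0.078], "jaw": 0.085},
    {"translation": [0, 0, 0], "rot": [0, 0, 0], "jaw": 0.085}
  ],
  "squeeze": 80
}}

```text
time_s: 1.48
tool_pos: [0.4599, 0.2344, 0.1287]
ee_rot: [-179.7, 0.1, 112.2]
force: [-0.4, -0.1, -0.8]
width: 0.0853
```

```bash
python3 plan.py 0.453 0.244 0.036 110.5 4
```

```text
time_s 1.475
tool_pos [0.46  0.234 0.129]
ee_rot [-1.79673e+02  1.24000e-01  1.12224e+02]
force [-0.41  -0.09  -0.799]
torque [ 0.026 -0.008  0.002]
width 0.085
joints [-24.     31.873 -13.225 124.311  16.253  25.755  62.182]
[0.003, -0.001, 0.023] [-0.001, 0.001, 0.008]
[0.003, -0.001, 0.023] [-0.001, 0.001, 0.008]
[0.003, -0.001, 0.023] [-0.001, 0.001, 0.008]
[0.003, -0.001, 0.023] [-0.001, 0.001, 0.008]
```

Request:
{"method": "servo_tool", "body": {
  "motion": [
    {"translation": [0.011, -0.003, 0.01], "rot": [-0.004, 0.004, 0.03], "jaw": 0.085},
    {"translation": [0, 0, 0.01], "rot": [0, 0, 0], "jaw": 0.085},
    {"translation": [0, 0, 0], "rot": [0, 0, 0], "jaw": 0.085}
  ]
}}

```text
time_s: 1.85
tool_pos: [0.453, 0.2444, 0.108]
ee_rot: [-179.9, -0.1, 110.4]
force: [0.0, -0.9, 0.2]
width: 0.0854
```

```bash
python3 plan.py 0.453 0.244 0.036 110.5 3; python3 -c "
from station import viewer
import cv2
cv2.imwrite('pics/w1.png',viewer.camera('wrist')['img'][:,:,::-1])"
```

```text
time_s 1.85
tool_pos [0.453 0.244 0.108]
ee_rot [-1.79919e+02 -1.39000e-01  1.10426e+02]
force [ 0.009 -0.861  0.248]
torque [ 0.017 -0.008 -0.013]
width 0.085
joints [-26.544  33.693 -11.45  125.458  16.481  22.249  58.998]
[-0.0, -0.0, 0.024] [-0.0, -0.001, -0.0]
[-0.0, -0.0, 0.024] [-0.0, -0.001, -0.0]
[-0.0, -0.0, 0.024] [-0.0, -0.001, -0.0]
```

View pics/w1.png

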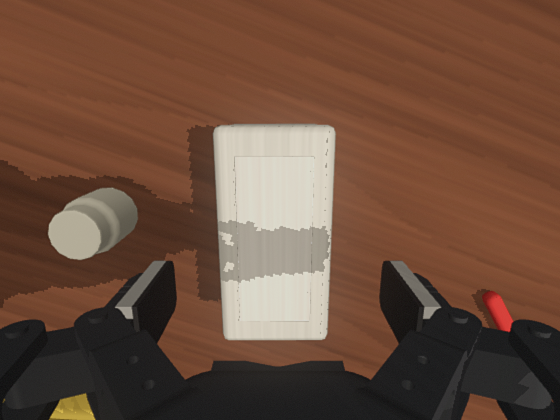

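The tin (columns 214–335) sits centred between the fingers (175–382), so I'll descend, close and lift.

Request:
{"method": "servo_tool", "body": {
  "motion": [
    {"translation": [0, 0, 0.024], "rot": [0, 0, 0], "jaw": 0.085},
    {"translation": [0, 0, 0.024], "rot": [0, 0, 0], "jaw": 0.085},
    {"translation": [0, 0, 0.022], "rot": [0, 0, 0], "jaw": 0.085},
    {"translation": [0, 0, 0], "rot": [0, 0, 0], "jaw": 0.085},
    {"translation": [0, 0, 0], "rot": [0, 0, 0], "jaw": 0.04},
    {"translation": [0, 0, 0], "rot": [0, 0, 0], "jaw": 0.04},
    {"translation": [0, 0, 0], "rot": [0, 0, 0], "jaw": 0.04},
    {"translation": [0, 0, 0], "rot": [0, 0, 0], "jaw": 0.04},
    {"translation": [0, 0, 0], "rot": [0, 0, 0], "jaw": 0.04}
  ],
  "squeeze": 90
}}

```text
time_s: 3.02
tool_pos: [0.4554, 0.247, 0.0412]
ee_rot: [179.7, -0.2, 110.6]
force: [0.0, 0.6, -3.5]
width: 0.061
```

```bash
python3 plan.py 0.453 0.244 0.18 110.5 4
```

```text
time_s 3.025
tool_pos [0.455 0.247 0.041]
ee_rot [179.662  -0.221 110.58 ]
force [ 0.019  0.555 -3.473]
torque [0.042 0.021 0.021]
width 0.061
joints [-30.022  40.537  -6.768 127.08   19.436  12.91   56.452]
[-0.0, -0.001, -0.035] [0.001, -0.001, 0.0]
[-0.0, -0.001, -0.035] [0.001, -0.001, 0.0]
[-0.0, -0.001, -0.035] [0.001, -0.001, 0.0]
[-0.0, -0.001, -0.035] [0.001, -0.001, 0.0]
```

Request:
{"method": "servo_tool", "body": {
  "motion": [
    {"translation": [0, 0.01, -0.03], "rot": [0, 0, 0], "jaw": 0.04},
    {"translation": [0, 0.01, -0.035], "rot": [0, 0, 0], "jaw": 0.04},
    {"translation": [0, 0.01, -0.035], "rot": [0, 0, 0], "jaw": 0.04},
    {"translation": [0, 0.01, -0.025], "rot": [0, 0, 0], "jaw": 0.04},
    {"translation": [0, 0, 0], "rot": [0.18, 0, 0], "jaw": 0.04},
    {"translation": [0, 0, 0], "rot": [0.18, 0, 0], "jaw": 0.04},
    {"translation": [0, 0, 0], "rot": [0, 0, 0], "jaw": 0.04},
    {"translation": [0, 0, 0], "rot": [0, 0, 0], "jaw": 0.04},
    {"translation": [0, 0, 0], "rot": [-0.18, 0, 0], "jaw": 0.04},
    {"translation": [0, 0, 0], "rot": [-0.18, 0, 0], "jaw": 0.04},
    {"translation": [0, 0, 0], "rot": [0, 0, 0], "jaw": 0.04},
    {"translation": [0, 0, 0], "rot": [0, 0, 0], "jaw": 0.04}
  ]
}}

```text
time_s: 4.53
tool_pos: [0.4884, 0.2585, 0.1706]
ee_rot: [179.7, -0.2, 110.8]
force: [0.5, -0.1, -3.7]
width: 0.0611
```

```bash
cat > tq.py <<'E'
from plan import *
s=show(); R=Ro.from_euler("xyz",s["ee_rot"],degrees=True); print("tool torque",np.round(R.inv().apply(s["torque"]),3))
E
python3 tq.py
```

```text
time_s 4.525
tool_pos [0.488 0.258 0.171]
ee_rot [179.701  -0.238 110.789]
force [ 0.492 -0.086 -3.735]
torque [ 0.007  0.027 -0.054]
width 0.061
joints [-22.217  29.913 -16.258 118.36   14.488  33.214  62.236]
tool torque [0.023 0.016 0.054]
```

Request:
{"method": "servo_tool", "body": {
  "motion": [
    {"translation": [0, 0, 0], "rot": [-0.18, 0, 0], "jaw": 0.04},
    {"translation": [0, 0, 0], "rot": [-0.18, 0, 0], "jaw": 0.04},
    {"translation": [0, 0, 0], "rot": [0, 0, 0], "jaw": 0.04},
    {"translation": [0, 0, 0], "rot": [0, 0, 0], "jaw": 0.04}
  ]
}}

```text
time_s: 5.03
tool_pos: [0.5005, 0.2498, 0.1703]
ee_rot: [165.5, 2.2, 109.8]
force: [0.6, 1.1, -4.0]
width: 0.0608
```

Request:
{"method": "servo_tool", "body": {
  "motion": [
    {"translation": [0, 0, 0], "rot": [0.18, 0, 0], "jaw": 0.04},
    {"translation": [0, 0, 0], "rot": [0.18, 0, 0], "jaw": 0.04},
    {"translation": [0, 0, 0], "rot": [0, 0, 0], "jaw": 0.04},
    {"translation": [0, 0, 0], "rot": [0, 0, 0], "jaw": 0.04}
  ]
}}

```text
time_s: 5.52
tool_pos: [0.4998, 0.2532, 0.1687]
ee_rot: [-174.0, 1.7, 110.0]
force: [0.2, -0.3, -5.3]
width: 0.0605
```

```bash
python3 tq.py; python3 plan.py 0.455 0.247 0.06 110.6 4
```

```text
time_s 5.525
tool_pos [0.5   0.253 0.169]
ee_rot [-173.969    1.666  110.003]
force [ 0.183 -0.304 -5.294]
torque [ 0.093 -0.234  0.01 ]
width 0.061
joints [-14.583  33.978 -26.896 112.673  20.625  44.668  55.917]
tool torque [-0.252  0.007 -0.004]
time_s 5.525
tool_pos [0.5   0.253 0.169]
ee_rot [-173.969    1.666  110.003]
force [ 0.183 -0.304 -5.294]
torque [ 0.093 -0.234  0.01 ]
width 0.061
joints [-14.583  33.978 -26.896 112.673  20.625  44.668  55.917]
[0.003, -0.008, 0.028] [-0.026, 0.007, -0.003]
[0.003, -0.009, 0.028] [-0.026, 0.007, -0.003]
[0.003, -0.01, 0.028] [-0.026, 0.007, -0.003]
[0.003, -0.01, 0.027] [-0.026, 0.007, -0.003]
```

Request:
{"method": "servo_tool", "body": {
  "motion": [
    {"translation": [0, 0, 0], "rot": [-0.1, 0.03, 0], "jaw": 0.04},
    {"translation": [0, 0, 0], "rot": [0, 0, 0], "jaw": 0.04},
    {"translation": [0, 0, 0], "rot": [0, 0, 0], "jaw": 0.04},
    {"translation": [0, 0, 0], "rot": [0, 0, 0], "jaw": 0.04}
  ]
}}

```text
time_s: 6.02
tool_pos: [0.4981, 0.2537, 0.1692]
ee_rot: [-179.9, -0.1, 110.1]
force: [-0.7, 0.6, -3.4]
width: 0.0607
```

```bash
python3 tq.py
```

```text
time_s 6.025
tool_pos [0.498 0.254 0.169]
ee_rot [-1.79884e+02 -6.10000e-02  1.10065e+02]
force [-0.736  0.578 -3.379]
torque [ 0.002 -0.003 -0.036]
width 0.061
joints [-14.476  31.809 -26.291 116.873  23.012  36.383  53.916]
tool torque [-0.004  0.001  0.036]
```

Request:
{"method": "servo_tool", "body": {
  "motion": [
    {"translation": [0, 0, 0], "rot": [0.18, 0, 0], "jaw": 0.04},
    {"translation": [0, 0, 0], "rot": [0.18, 0, 0], "jaw": 0.04},
    {"translation": [0, 0, 0], "rot": [0, 0, 0], "jaw": 0.04},
    {"translation": [0, 0, 0], "rot": [0, 0, 0], "jaw": 0.04}
  ]
}}

```text
time_s: 6.52
tool_pos: [0.4978, 0.2552, 0.1693]
ee_rot: [-158.8, -0.2, 110.2]
force: [-0.5, -0.5, -3.5]
width: 0.061
```

Request:
{"method": "servo_tool", "body": {
  "motion": [
    {"translation": [0, 0, 0], "rot": [-0.18, 0, 0], "jaw": 0.04},
    {"translation": [0, 0, 0], "rot": [-0.18, 0, 0], "jaw": 0.04},
    {"translation": [0, 0, 0], "rot": [0, 0, 0], "jaw": 0.04},
    {"translation": [0, 0, 0], "rot": [0, 0, 0], "jaw": 0.04}
  ]
}}

```text
time_s: 7.02
tool_pos: [0.4954, 0.2551, 0.171]
ee_rot: [179.8, -0.2, 110.4]
force: [0.1, 0.4, -3.7]
width: 0.0606
```

```bash
python3 tq.py
```

```text
time_s 7.025
tool_pos [0.495 0.255 0.171]
ee_rot [179.765  -0.228 110.405]
force [ 0.12   0.375 -3.712]
torque [-0.08   0.059  0.032]
width 0.061
joints [-14.298  31.534 -26.802 117.249  23.363  36.041  53.627]
tool torque [ 0.083 -0.054 -0.032]
```

```bash
cat > avg.py <<'E'
from plan import *
from station import viewer
L=[]
for i in range(10):
    s=sensors.get_state(); R=Ro.from_euler("xyz",s["ee_rot"],degrees=True); L.append(np.r_[R.inv().apply(s["torque"]),s["force"]]); viewer.camera("wrist")
L=np.array(L); print("t",s["time_s"],s["tool_pos"].round(4),s["ee_rot"].round(1),"j",s["joints"].round(0)); print("mean",L.mean(0).round(3)); print("sd of mean",(L.std(0)/10**.5).round(3))
E
python3 avg.py
```

```text
t 7.475 [0.4955 0.2551 0.1698] [179.8  -0.3 110.4] j [-14.  32. -27. 117.  23.  36.  54.]
mean [ 0.057 -0.025 -0.017 -0.014 -0.081 -4.068]
sd of mean [0.01  0.006 0.009 0.077 0.141 0.143]
```

Request:
{"method": "servo_tool", "body": {
  "motion": [
    {"translation": [0, 0, 0], "rot": [-0.18, 0, 0], "jaw": 0.04},
    {"translation": [0, 0, 0], "rot": [-0.18, 0, 0], "jaw": 0.04},
    {"translation": [0, 0, 0], "rot": [0, 0, 0], "jaw": 0.04},
    {"translation": [0, 0, 0], "rot": [0, 0, 0], "jaw": 0.04}
  ]
}}

```text
time_s: 8.02
tool_pos: [0.5076, 0.2487, 0.1692]
ee_rot: [164.3, 1.7, 109.5]
force: [0.3, -0.4, -4.3]
width: 0.0604
```

Request:
{"method": "servo_tool", "body": {
  "motion": [
    {"translation": [0, 0, 0], "rot": [-0.08, 0, 0], "jaw": 0.04},
    {"translation": [0, 0, 0], "rot": [0, 0, 0], "jaw": 0.04},
    {"translation": [0, 0, 0], "rot": [0.12, -0.01, 0], "jaw": 0.04},
    {"translation": [0, 0, 0], "rot": [0.12, 0, 0], "jaw": 0.04},
    {"translation": [0, 0, 0], "rot": [0, 0, 0], "jaw": 0.04}
  ]
}}

```text
time_s: 8.65
tool_pos: [0.512, 0.2514, 0.1654]
ee_rot: [171.3, 2.2, 109.4]
force: [-0.2, -0.5, -4.7]
width: 0.0608
```

```bash
python3 avg.py
```

```text
t 9.1 [0.51   0.2513 0.1649] [171.1   2.6 109.7] j [-16.  31. -26. 122.  41.  29.  36.]
mean [ 0.222  0.074  0.009 -0.187  0.021 -3.99 ]
sd of mean [0.008 0.012 0.007 0.103 0.146 0.2  ]
```

Request:
{"method": "servo_tool", "body": {
  "motion": [
    {"translation": [0, 0, 0], "rot": [0.14, -0.01, 0], "jaw": 0.04},
    {"translation": [0, 0, 0], "rot": [0, 0.04, 0], "jaw": 0.04},
    {"translation": [0, 0, 0], "rot": [0, 0, 0], "jaw": 0.04},
    {"translation": [0, 0, 0], "rot": [0, 0, 0], "jaw": 0.04}
  ]
}}

```text
time_s: 9.65
tool_pos: [0.5087, 0.2515, 0.1646]
ee_rot: [179.0, 0.8, 109.8]
force: [-0.2, 0.2, -3.8]
width: 0.0609
```

```bash
python3 avg.py
```

```text
t 10.1 [0.509  0.252  0.1648] [179.1   0.8 109.8] j [-10.  34. -33. 116.  31.  38.  46.]
mean [-0.055  0.007  0.014 -0.151  0.205 -3.893]
sd of mean [0.011 0.01  0.008 0.151 0.137 0.148]
```

Request:
{"method": "servo_tool", "body": {
  "motion": [
    {"translation": [0, 0, 0], "rot": [0.17, 0, 0], "jaw": 0.04},
    {"translation": [0, 0, 0], "rot": [0.16, 0, 0], "jaw": 0.04},
    {"translation": [0, 0, 0], "rot": [0, 0, 0], "jaw": 0.04},
    {"translation": [0, 0, 0], "rot": [0, 0, 0], "jaw": 0.04}
  ]
}}

```text
time_s: 10.65
tool_pos: [0.5084, 0.2521, 0.1648]
ee_rot: [-161.7, 0.7, 109.9]
force: [-0.1, -0.3, -3.6]
width: 0.061
```

```bash
python3 avg.py
```

```text
t 11.1 [0.5084 0.252  0.1654] [-161.6    0.8  109.9] j [ -7.  42. -37. 104.  21.  62.  56.]
mean [-0.516  0.012  0.008 -0.025 -0.042 -3.946]
sd of mean [0.008 0.012 0.009 0.235 0.171 0.17 ]
```

Request:
{"method": "servo_tool", "body": {
  "motion": [
    {"translation": [0, 0, 0], "rot": [-0.06, 0, 0], "jaw": 0.04},
    {"translation": [0, 0, 0], "rot": [-0.06, 0, 0], "jaw": 0.04},
    {"translation": [0, 0, 0], "rot": [-0.06, 0, 0], "jaw": 0.04},
    {"translation": [0, 0, 0], "rot": [-0.06, 0, 0], "jaw": 0.04},
    {"translation": [0, 0, 0], "rot": [-0.06, 0, 0], "jaw": 0.04},
    {"translation": [0, 0, 0], "rot": [0, 0, 0], "jaw": 0.04}
  ]
}}

```text
time_s: 11.9
tool_pos: [0.5077, 0.2518, 0.1654]
ee_rot: [-179.2, 0.7, 109.9]
force: [-0.2, -0.1, -4.1]
width: 0.0607
```

```bash
python3 avg.py
```

```text
t 12.35 [0.5087 0.2521 0.1648] [-179.2    0.7  109.9] j [ -9.  35. -34. 115.  30.  40.  47.]
mean [ 3.700e-02 -5.000e-03 -1.000e-03 -2.300e-02 -1.760e-01 -3.889e+00]
sd of mean [0.011 0.012 0.006 0.121 0.183 0.108]
```

The level moment differs by about 0.14 N m after correcting for tilt, with the matching sign, so the left tin looks like the rattler. I'll set it back.

```bash
python3 plan.py 0.455 0.247 0.06 110.6 4 | tail -5
```

```text
joints [ -8.984  34.492 -34.322 115.09   30.141  40.427  47.325]
[0.004, -0.013, 0.026] [-0.004, 0.003, -0.003]
[0.004, -0.013, 0.026] [-0.004, 0.003, -0.003]
[0.004, -0.013, 0.026] [-0.004, 0.003, -0.003]
[0.004, -0.013, 0.026] [-0.004, 0.003, -0.003]
```

Request:
{"method": "servo_tool", "body": {
  "motion": [
    {"translation": [0.004, -0.013, 0.026], "rot": [-0.004, 0.003, -0.003], "jaw": 0.04},
    {"translation": [0.004, -0.013, 0.026], "rot": [-0.004, 0.003, -0.003], "jaw": 0.04},
    {"translation": [0.004, -0.013, 0.026], "rot": [-0.004, 0.003, -0.003], "jaw": 0.04},
    {"translation": [0.003, -0.01, 0.018], "rot": [-0.002, 0.003, -0.003], "jaw": 0.04},
    {"translation": [0, 0, 0], "rot": [0, 0, 0], "jaw": 0.04}
  ]
}}

```text
time_s: 13.02
tool_pos: [0.4574, 0.2493, 0.0671]
ee_rot: [179.9, -0.1, 110.5]
force: [0.3, 0.3, -4.0]
width: 0.061
```

```bash
python3 plan.py 0.455 0.247 0.0415 110.6 3
```

```text
time_s 13.025
tool_pos [0.457 0.249 0.067]
ee_rot [ 1.79879e+02 -1.09000e-01  1.10482e+02]
force [ 0.319  0.329 -3.981]
torque [-0.007  0.065 -0.047]
width 0.061
joints [-18.177  39.555 -24.169 125.312  41.735  22.949  33.857]
[-0.0, -0.001, 0.009] [0.001, -0.001, -0.001]
[-0.0, -0.001, 0.009] [0.001, -0.001, -0.001]
[-0.0, -0.001, 0.009] [0.001, -0.001, -0.001]
```

Request:
{"method": "servo_tool", "body": {
  "motion": [
    {"translation": [0, -0.003, 0.01], "rot": [0, 0, 0], "jaw": 0.04},
    {"translation": [0, 0, 0.009], "rot": [0, 0, 0], "jaw": 0.04},
    {"translation": [0, 0, 0.005], "rot": [0, 0, 0], "jaw": 0.04},
    {"translation": [0, 0, 0], "rot": [0, 0, 0], "jaw": 0.04}
  ]
}}

```text
time_s: 13.52
tool_pos: [0.457, 0.2491, 0.0429]
ee_rot: [179.7, -0.1, 110.4]
force: [0.1, 0.5, -4.3]
width: 0.0605
```

Request:
{"method": "servo_tool", "body": {
  "motion": [
    {"translation": [0, -0.001, 0.002], "rot": [0, 0, 0], "jaw": 0.04},
    {"translation": [0, 0, 0], "rot": [0, 0, 0], "jaw": 0.085},
    {"translation": [0, 0, 0], "rot": [0, 0, 0], "jaw": 0.085},
    {"translation": [0, 0, 0], "rot": [0, 0, 0], "jaw": 0.085},
    {"translation": [0, 0, 0], "rot": [0, 0, 0], "jaw": 0.085},
    {"translation": [0, 0, -0.025], "rot": [0, 0, 0], "jaw": 0.085},
    {"translation": [0, 0, -0.035], "rot": [0, 0, 0], "jaw": 0.085},
    {"translation": [0, 0, -0.04], "rot": [0, 0, 0], "jaw": 0.085},
    {"translation": [0, 0, -0.02], "rot": [0, 0, 0], "jaw": 0.085}
  ]
}}

```text
time_s: 14.65
tool_pos: [0.4552, 0.2487, 0.1641]
ee_rot: [179.7, -0.1, 110.5]
force: [0.5, -0.2, -0.2]
width: 0.0853
```

```bash
python3 plan.py 0.479 0.012 0.13 98.1 6
```

```text
time_s 14.65
tool_pos [0.455 0.249 0.164]
ee_rot [ 1.79722e+02 -1.48000e-01  1.10458e+02]
force [ 0.477 -0.245 -0.21 ]
torque [-0.037 -0.058  0.012]
width 0.085
joints [-10.162  31.614 -35.028 122.06   31.529  35.034  42.889]
[-0.038, -0.01, 0.006] [0.001, -0.001, 0.036]
[-0.039, -0.009, 0.006] [0.001, -0.001, 0.036]
[-0.039, -0.007, 0.006] [0.001, -0.001, 0.036]
[-0.039, -0.006, 0.006] [0.001, -0.001, 0.036]
[-0.039, -0.004, 0.006] [0.001, -0.001, 0.036]
[-0.04, -0.003, 0.006] [0.001, -0.001, 0.036]
```

Request:
{"method": "servo_tool", "body": {
  "motion": [
    {"translation": [-0.038, -0.01, 0.006], "rot": [0.001, -0.001, 0.036], "jaw": 0.085},
    {"translation": [-0.039, -0.009, 0.006], "rot": [0.001, -0.001, 0.036], "jaw": 0.085},
    {"translation": [-0.039, -0.007, 0.006], "rot": [0.001, -0.001, 0.036], "jaw": 0.085},
    {"translation": [-0.039, -0.006, 0.006], "rot": [0.001, -0.001, 0.036], "jaw": 0.085},
    {"translation": [-0.039, -0.004, 0.006], "rot": [0.001, -0.001, 0.036], "jaw": 0.085},
    {"translation": [-0.03, -0.003, 0.006], "rot": [0, 0, 0.03], "jaw": 0.085},
    {"translation": [0, 0, 0], "rot": [0, 0, 0], "jaw": 0.085},
    {"translation": [0, 0, 0], "rot": [0, 0, 0], "jaw": 0.085}
  ]
}}

```text
time_s: 15.65
tool_pos: [0.4794, 0.0168, 0.1297]
ee_rot: [179.6, -0.0, 98.1]
force: [0.1, -0.5, 0.3]
width: 0.0852
```

```bash
python3 plan.py 0.479 0.011 0.036 98.1 4
python3 - <<'E'
from station import viewer
from h import *
c=viewer.camera('top'); im=c['img']; np.savez("top1.npz",**c)
cv2.imwrite('pics/w2.png',np.hstack([viewer.camera('wrist')['img'][:,:,::-1][::1],im[:,:,::-1]])[::1,::1][:, :])
im2=cv2.imread('pics/w2.png'); cv2.imwrite('pics/w2.png',cv2.resize(im2,(800,300)))
hsv=cv2.cvtColor(im,cv2.COLOR_RGB2HSV); M=(hsv[...,1]<70)&(hsv[...,2]>150); R=np.zeros_like(M);R[150:260,180:420]=1
for o in rect(c,R&M,.052): print(*o)
E
```

```text
time_s 15.65
tool_pos [0.479 0.017 0.13 ]
ee_rot [ 1.79611e+02 -2.20000e-02  9.80530e+01]
force [ 0.113 -0.454  0.318]
torque [0.033 0.013 0.04 ]
width 0.085
joints [ 11.893  31.98  -29.023 128.646  35.023  26.622  52.78 ]
[-0.001, -0.0, 0.023] [0.002, -0.0, -0.0]
[-0.001, -0.0, 0.023] [0.002, -0.0, -0.0]
[-0.001, -0.0, 0.023] [0.002, -0.0, -0.0]
[-0.001, -0.0, 0.023] [0.002, -0.0, -0.0]
[285. 233.] [446.    4.6] [61.9 60.7] 7.8
[203. 232.] [451.2 246.5] [127.4  62.2] 20.7
[399. 232.] [ 436.7 -318.8] [162.3 161.1] 1.9
[317. 166.] [644.  -85.7] [152.2  59.9] 88.7
```

View pics/w2.png

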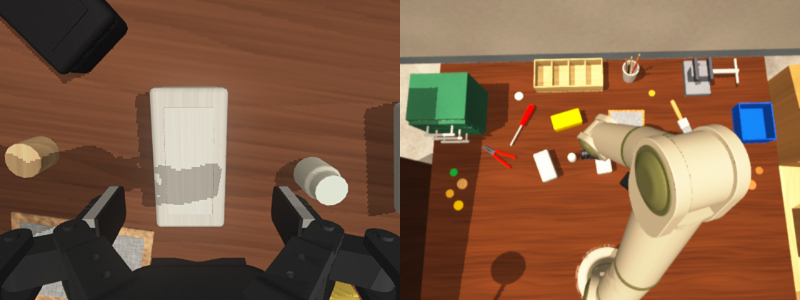

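Left tin is back in place (3–4 mm off). The middle tin sits slightly to the spool side of the fingers, matching the 6 mm correction.

Request:
{"method": "servo_tool", "body": {
  "motion": [
    {"translation": [-0.006, 0, 0.02], "rot": [0.006, 0, 0], "jaw": 0.085},
    {"translation": [0, 0, 0.024], "rot": [0, 0, 0], "jaw": 0.085},
    {"translation": [0, 0, 0.024], "rot": [0, 0, 0], "jaw": 0.085},
    {"translation": [0, 0, 0.02], "rot": [0, 0, 0], "jaw": 0.085},
    {"translation": [0, 0, 0], "rot": [0, 0, 0], "jaw": 0.085},
    {"translation": [0, 0, 0], "rot": [0, 0, 0], "jaw": 0.04},
    {"translation": [0, 0, 0], "rot": [0, 0, 0], "jaw": 0.04},
    {"translation": [0, 0, 0], "rot": [0, 0, 0], "jaw": 0.04},
    {"translation": [0, 0, 0], "rot": [0, 0, 0], "jaw": 0.04},
    {"translation": [0, 0, 0], "rot": [0, 0, 0], "jaw": 0.04}
  ]
}}

```text
time_s: 17.0
tool_pos: [0.4828, 0.0175, 0.0433]
ee_rot: [179.5, -0.1, 98.7]
force: [0.7, -0.1, -3.7]
width: 0.0608
```

Request:
{"method": "servo_tool", "body": {
  "motion": [
    {"translation": [0, 0.01, -0.03], "rot": [0, 0, 0], "jaw": 0.04},
    {"translation": [0, 0.01, -0.035], "rot": [0, 0, 0], "jaw": 0.04},
    {"translation": [0, 0.01, -0.035], "rot": [0, 0, 0], "jaw": 0.04},
    {"translation": [0, 0.01, -0.025], "rot": [0, 0, 0], "jaw": 0.04},
    {"translation": [0, 0, 0], "rot": [0.17, 0, 0], "jaw": 0.04},
    {"translation": [0, 0, 0], "rot": [0.17, 0, 0], "jaw": 0.04},
    {"translation": [0, 0, 0], "rot": [0, 0, 0], "jaw": 0.04},
    {"translation": [0, 0, 0], "rot": [0, 0, 0], "jaw": 0.04}
  ]
}}

```text
time_s: 18.0
tool_pos: [0.5199, 0.0221, 0.1721]
ee_rot: [-160.4, -0.2, 98.7]
force: [-0.0, -0.6, -4.0]
width: 0.0607
```

```bash
python3 avg.py
```

```text
t 18.45 [0.5204 0.0221 0.1728] [-160.3   -0.2   98.6] j [ 16.  39. -37. 109.  22.  61.  65.]
mean [-0.639 -0.014  0.018  0.117 -0.163 -4.12 ]
sd of mean [0.007 0.013 0.009 0.085 0.166 0.174]
```

Request:
{"method": "servo_tool", "body": {
  "motion": [
    {"translation": [0, 0, 0], "rot": [-0.06, 0, 0], "jaw": 0.04},
    {"translation": [0, 0, 0], "rot": [-0.06, 0, 0], "jaw": 0.04},
    {"translation": [0, 0, 0], "rot": [-0.06, 0, 0], "jaw": 0.04},
    {"translation": [0, 0, 0], "rot": [-0.06, 0, 0], "jaw": 0.04},
    {"translation": [0, 0, 0], "rot": [-0.06, 0, 0], "jaw": 0.04},
    {"translation": [0, 0, 0], "rot": [-0.03, 0, 0], "jaw": 0.04},
    {"translation": [0, 0, 0], "rot": [0, 0, 0], "jaw": 0.04}
  ]
}}

```text
time_s: 19.38
tool_pos: [0.5193, 0.0221, 0.1729]
ee_rot: [-179.7, -0.2, 98.7]
force: [0.6, -0.6, -4.0]
width: 0.0605
```

```bash
python3 avg.py
```

```text
t 19.825 [0.52   0.0223 0.1726] [-179.7   -0.2   98.6] j [ 17.  31. -36. 121.  30.  37.  59.]
mean [-1.50e-02 -2.00e-03 -1.40e-02  1.88e-01  4.60e-02 -4.07e+00]
sd of mean [0.011 0.009 0.007 0.14  0.158 0.112]
```

Request:
{"method": "servo_tool", "body": {
  "motion": [
    {"translation": [0, 0, 0], "rot": [-0.17, 0, 0], "jaw": 0.04},
    {"translation": [0, 0, 0], "rot": [-0.17, 0, 0], "jaw": 0.04},
    {"translation": [0, 0, 0], "rot": [0, 0, 0], "jaw": 0.04},
    {"translation": [0, 0, 0], "rot": [0, 0, 0], "jaw": 0.04}
  ]
}}

```text
time_s: 20.38
tool_pos: [0.5293, 0.0131, 0.1715]
ee_rot: [164.9, 1.8, 97.8]
force: [0.5, 1.0, -4.5]
width: 0.0606
```

```bash
python3 avg.py; python3 plan.py 0.520 0.022 0.172 98.6 5 | tail -5
```

```text
t 20.825 [0.5292 0.0125 0.1713] [164.9   1.8  97.8] j [  9.  26. -23. 131.  55.  16.  35.]
mean [ 0.482  0.044  0.01   0.058  0.096 -4.193]
sd of mean [0.007 0.007 0.007 0.186 0.179 0.12 ]
[0.002, -0.001, -0.001] [0.053, 0.007, -0.002]
[0.002, -0.001, -0.001] [0.053, 0.007, -0.002]
[0.002, -0.002, -0.0] [0.053, 0.007, -0.002]
[0.002, -0.002, -0.0] [0.053, 0.007, -0.002]
[0.002, -0.002, -0.0] [0.053, 0.007, -0.002]
```

Request:
{"method": "servo_tool", "body": {
  "motion": [
    {"translation": [0.002, -0.001, 0], "rot": [0.09, 0.012, -0.003], "jaw": 0.04},
    {"translation": [0.002, -0.002, 0], "rot": [0.09, 0.012, -0.003], "jaw": 0.04},
    {"translation": [0.002, -0.002, 0], "rot": [0.08, 0.012, -0.003], "jaw": 0.04},
    {"translation": [0, 0, 0], "rot": [0, 0, 0], "jaw": 0.04},
    {"translation": [0, 0, 0], "rot": [0, 0, 0], "jaw": 0.04}
  ]
}}

```text
time_s: 21.5
tool_pos: [0.5225, 0.0178, 0.1704]
ee_rot: [-179.8, -0.3, 98.6]
force: [0.1, 0.6, -3.1]
width: 0.0607
```

```bash
python3 avg.py; python3 plan.py 0.482 0.016 0.067 98.4 4 | tail -4
```

```text
t 21.95 [0.5227 0.0182 0.1708] [-179.8   -0.3   98.6] j [ 20.  33. -40. 121.  33.  38.  56.]
mean [-0.012  0.005 -0.01   0.027  0.222 -3.61 ]
sd of mean [0.009 0.007 0.007 0.096 0.137 0.164]
[0.001, -0.01, 0.026] [-0.001, -0.001, 0.001]
[0.001, -0.01, 0.026] [-0.001, -0.001, 0.001]
[0.001, -0.01, 0.026] [-0.001, -0.001, 0.001]
[0.001, -0.01, 0.026] [-0.001, -0.001, 0.001]
```

Middle tin: −0.015 and −0.012 N m level after the two tips, so it's silent. I'll put it back.

Request:
{"method": "servo_tool", "body": {
  "motion": [
    {"translation": [0.001, -0.01, 0.026], "rot": [0, 0, 0], "jaw": 0.04},
    {"translation": [0.001, -0.01, 0.026], "rot": [0, 0, 0], "jaw": 0.04},
    {"translation": [0.001, -0.01, 0.026], "rot": [0, 0, 0], "jaw": 0.04},
    {"translation": [0, -0.008, 0.018], "rot": [0, 0, 0], "jaw": 0.04},
    {"translation": [0, 0, 0], "rot": [0, 0, 0], "jaw": 0.04},
    {"translation": [0, 0, 0], "rot": [0, 0, 0], "jaw": 0.04}
  ]
}}

```text
time_s: 22.75
tool_pos: [0.4859, 0.0166, 0.0736]
ee_rot: [180.0, -0.4, 98.6]
force: [0.8, -0.1, -4.8]
width: 0.0609
```

```bash
python3 plan.py 0.482 0.016 0.0435 98.4 3 | tail -10
```

```text
time_s 22.75
tool_pos [0.486 0.017 0.074]
ee_rot [179.973  -0.376  98.603]
force [ 0.762 -0.09  -4.761]
torque [ 0.017 -0.014 -0.034]
width 0.061
joints [ 10.776  38.368 -27.659 129.38   47.651  22.421  41.652]
[-0.0, -0.001, 0.01] [0.0, -0.002, 0.001]
[-0.0, -0.001, 0.01] [0.0, -0.002, 0.001]
[-0.0, -0.001, 0.01] [0.0, -0.002, 0.001]
```

Request:
{"method": "servo_tool", "body": {
  "motion": [
    {"translation": [0, -0.004, 0.01], "rot": [0, -0.006, 0], "jaw": 0.04},
    {"translation": [0, 0, 0.01], "rot": [0, 0, 0], "jaw": 0.04},
    {"translation": [0, 0, 0.009], "rot": [0, 0, 0], "jaw": 0.04},
    {"translation": [0, 0, 0.001], "rot": [0, 0, 0], "jaw": 0.04},
    {"translation": [0, 0, 0], "rot": [0, 0, 0], "jaw": 0.04}
  ]
}}

```text
time_s: 23.38
tool_pos: [0.4855, 0.0164, 0.0445]
ee_rot: [179.6, -0.0, 98.5]
force: [0.5, -0.5, -3.8]
width: 0.0607
```

Request:
{"method": "servo_tool", "body": {
  "motion": [
    {"translation": [0, -0.002, 0.002], "rot": [0, 0, 0], "jaw": 0.04},
    {"translation": [0, 0, 0], "rot": [0, 0, 0], "jaw": 0.085},
    {"translation": [0, 0, 0], "rot": [0, 0, 0], "jaw": 0.085},
    {"translation": [0, 0, 0], "rot": [0, 0, 0], "jaw": 0.085},
    {"translation": [0, 0, 0], "rot": [0, 0, 0], "jaw": 0.085},
    {"translation": [0, 0, -0.025], "rot": [0, 0, 0], "jaw": 0.085},
    {"translation": [0, 0, -0.035], "rot": [0, 0, 0], "jaw": 0.085},
    {"translation": [0, 0, -0.04], "rot": [0, 0, 0], "jaw": 0.085},
    {"translation": [0, 0, -0.02], "rot": [0, 0, 0], "jaw": 0.085}
  ]
}}

```text
time_s: 24.5
tool_pos: [0.4822, 0.0164, 0.1656]
ee_rot: [179.7, -0.1, 98.6]
force: [0.4, 0.2, 0.0]
width: 0.0848
```

```bash
python3 plan.py 0.469 -0.300 0.13 66.6 8
```

```text
time_s 24.5
tool_pos [0.482 0.016 0.166]
ee_rot [ 1.79745e+02 -6.90000e-02  9.86070e+01]
force [0.411 0.212 0.03 ]
torque [-0.041 -0.045 -0.017]
width 0.085
joints [ 19.728  30.57  -39.646 126.238  35.205  34.183  52.648]
[-0.039, -0.008, 0.004] [0.001, -0.0, 0.07]
[-0.039, -0.005, 0.004] [0.001, -0.0, 0.07]
[-0.04, -0.002, 0.004] [0.001, -0.0, 0.07]
[-0.04, 0.001, 0.004] [0.001, -0.0, 0.07]
[-0.039, 0.003, 0.004] [0.001, -0.0, 0.07]
[-0.039, 0.006, 0.004] [0.001, -0.0, 0.07]
[-0.039, 0.009, 0.004] [0.001, -0.0, 0.07]
[-0.038, 0.012, 0.004] [0.001, -0.0, 0.07]
```

Request:
{"method": "servo_tool", "body": {
  "motion": [
    {"translation": [-0.039, -0.008, 0.004], "rot": [0, 0, 0.07], "jaw": 0.085},
    {"translation": [-0.039, -0.005, 0.004], "rot": [0, 0, 0.07], "jaw": 0.085},
    {"translation": [-0.04, -0.002, 0.004], "rot": [0, 0, 0.07], "jaw": 0.085},
    {"translation": [-0.04, 0.001, 0.004], "rot": [0, 0, 0.07], "jaw": 0.085},
    {"translation": [-0.039, 0.003, 0.004], "rot": [0, 0, 0.07], "jaw": 0.085},
    {"translation": [-0.039, 0.006, 0.004], "rot": [0, 0, 0.07], "jaw": 0.085},
    {"translation": [-0.039, 0.009, 0.004], "rot": [0, 0, 0.07], "jaw": 0.085},
    {"translation": [-0.032, 0.01, 0.004], "rot": [0, 0, 0.06], "jaw": 0.085},
    {"translation": [0, 0, 0], "rot": [0, 0, 0], "jaw": 0.085},
    {"translation": [0, 0, 0], "rot": [0, 0, 0], "jaw": 0.085}
  ]
}}

```text
time_s: 25.75
tool_pos: [0.467, -0.3039, 0.1346]
ee_rot: [179.5, -0.4, 66.1]
force: [-0.4, 0.4, 0.5]
width: 0.0851
```

```bash
python3 plan.py 0.468 -0.300 0.038 66.6 4
python3 - <<'E'
from station import viewer
from h import *
c=viewer.camera('top'); im=c['img']
w=viewer.camera('wrist')['img']
cv2.imwrite('pics/w3.png',cv2.resize(np.hstack([w,im])[:,:,::-1],(800,300)))
hsv=cv2.cvtColor(im,cv2.COLOR_RGB2HSV); M=(hsv[...,1]<70)&(hsv[...,2]>150); R=np.zeros_like(M);R[150:260,180:420]=1
for o in rect(c,R&M,.052): print(*o)
E
```

```text
time_s 25.75
tool_pos [ 0.467 -0.304  0.135]
ee_rot [179.494  -0.357  66.101]
force [-0.362  0.356  0.478]
torque [0.027 0.039 0.007]
width 0.085
joints [ 48.263  35.418 -30.375 118.649  31.511  33.338  61.866]
[0.001, -0.0, 0.024] [0.002, -0.002, -0.002]
[0.001, -0.0, 0.024] [0.002, -0.002, -0.002]
[0.001, -0.0, 0.024] [0.002, -0.002, -0.002]
[0.001, -0.0, 0.024] [0.002, -0.002, -0.002]
[385. 229.] [ 448.6 -291. ] [66.6 87.9] -23.3
[203. 232.] [451.2 246.2] [128.3  63.7] 20.6
[281. 222.] [477.3  15.3] [125.7  61.9] 8.4
[400. 179.] [ 594.4 -346.7] [95.2 43. ] 21.9
[317. 172.] [628.1 -96.6] [133.  91.] 88.7
```

View pics/w3.png

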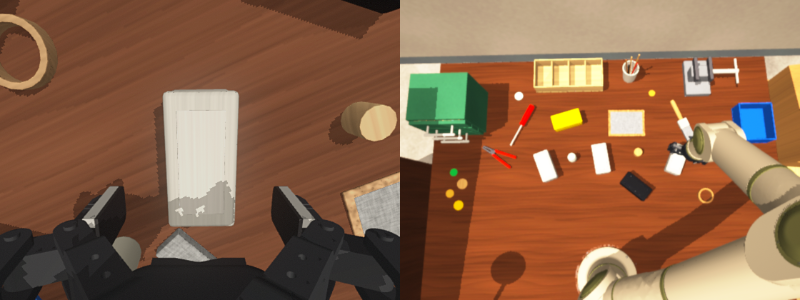

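Middle tin is back within 6 mm. The right tin (columns 164–238) is centred between the fingers, and the glue is clear of them.

Request:
{"method": "servo_tool", "body": {
  "motion": [
    {"translation": [0.003, 0, 0.02], "rot": [0.008, -0.006, -0.006], "jaw": 0.085},
    {"translation": [0, 0, 0.024], "rot": [0, 0, 0], "jaw": 0.085},
    {"translation": [0, 0, 0.024], "rot": [0, 0, 0], "jaw": 0.085},
    {"translation": [0, 0, 0.023], "rot": [0, 0, 0], "jaw": 0.085},
    {"translation": [0, 0, 0], "rot": [0, 0, 0], "jaw": 0.085},
    {"translation": [0, 0, 0], "rot": [0, 0, 0], "jaw": 0.04},
    {"translation": [0, 0, 0], "rot": [0, 0, 0], "jaw": 0.04},
    {"translation": [0, 0, 0], "rot": [0, 0, 0], "jaw": 0.04},
    {"translation": [0, 0, 0], "rot": [0, 0, 0], "jaw": 0.04},
    {"translation": [0, 0, 0], "rot": [0, 0, 0], "jaw": 0.04}
  ]
}}

```text
time_s: 27.1
tool_pos: [0.4704, -0.2947, 0.0399]
ee_rot: [-180.0, -0.0, 67.1]
force: [0.1, 0.1, -3.2]
width: 0.0612
```

Request:
{"method": "servo_tool", "body": {
  "motion": [
    {"translation": [0, 0, -0.03], "rot": [0, 0, 0], "jaw": 0.04},
    {"translation": [0, 0, -0.035], "rot": [0, 0, 0], "jaw": 0.04},
    {"translation": [0, 0, -0.035], "rot": [0, 0, 0], "jaw": 0.04},
    {"translation": [0, 0, -0.025], "rot": [0, 0, 0], "jaw": 0.04},
    {"translation": [0, 0, 0], "rot": [0.17, 0, 0], "jaw": 0.04},
    {"translation": [0, 0, 0], "rot": [0.17, 0, 0], "jaw": 0.04},
    {"translation": [0, 0, 0], "rot": [0, 0, 0], "jaw": 0.04},
    {"translation": [0, 0, 0], "rot": [0, 0, 0], "jaw": 0.04}
  ]
}}

```text
time_s: 28.1
tool_pos: [0.4682, -0.2947, 0.1689]
ee_rot: [-160.1, -0.1, 67.1]
force: [-0.6, 0.3, -4.2]
width: 0.0608
```

```bash
python3 avg.py
```

```text
t 28.55 [ 0.4684 -0.2949  0.1695] [-160.    -0.    67.1] j [ 48.  40. -34. 105.  21.  63.  70.]
mean [-5.850e-01  1.000e-03 -2.000e-03 -5.500e-02  1.520e-01 -3.716e+00]
sd of mean [0.01  0.008 0.009 0.146 0.079 0.153]
```

Request:
{"method": "servo_tool", "body": {
  "motion": [
    {"translation": [0, 0, 0], "rot": [-0.06, 0, 0], "jaw": 0.04},
    {"translation": [0, 0, 0], "rot": [-0.06, 0, 0], "jaw": 0.04},
    {"translation": [0, 0, 0], "rot": [-0.06, 0, 0], "jaw": 0.04},
    {"translation": [0, 0, 0], "rot": [-0.06, 0, 0], "jaw": 0.04},
    {"translation": [0, 0, 0], "rot": [-0.06, 0, 0], "jaw": 0.04},
    {"translation": [0, 0, 0], "rot": [-0.03, 0, 0], "jaw": 0.04},
    {"translation": [0, 0, 0], "rot": [0, 0, 0], "jaw": 0.04}
  ]
}}

```text
time_s: 29.48
tool_pos: [0.4676, -0.2943, 0.1696]
ee_rot: [-179.4, -0.0, 67.1]
force: [-0.2, 0.9, -4.0]
width: 0.0609
```

```bash
python3 avg.py
```

```text
t 29.925 [ 0.4683 -0.2945  0.1692] [-1.794e+02 -1.000e-01  6.710e+01] j [ 50.  33. -34. 117.  29.  39.  64.]
mean [ 3.000e-03 -9.000e-03  6.000e-03 -8.700e-02  1.450e-01 -3.923e+00]
sd of mean [0.009 0.009 0.008 0.181 0.176 0.163]
```

Request:
{"method": "servo_tool", "body": {
  "motion": [
    {"translation": [0, 0, 0], "rot": [-0.17, 0, 0], "jaw": 0.04},
    {"translation": [0, 0, 0], "rot": [-0.17, 0, 0], "jaw": 0.04},
    {"translation": [0, 0, 0], "rot": [0, 0, 0], "jaw": 0.04},
    {"translation": [0, 0, 0], "rot": [0, 0, 0], "jaw": 0.04}
  ]
}}

```text
time_s: 30.48
tool_pos: [0.4693, -0.2978, 0.168]
ee_rot: [162.0, 0.4, 66.9]
force: [0.5, -0.5, -2.8]
width: 0.0608
```

```bash
python3 avg.py; python3 plan.py 0.470 -0.303 0.165 66.6 4 | tail -4
```

```text
t 30.925 [ 0.4682 -0.2984  0.1676] [162.    0.3  66.8] j [ 39.  27. -16. 130.  50.   9.  44.]
mean [ 5.85e-01  1.20e-02 -3.00e-03  2.71e-01 -1.30e-01 -3.45e+00]
sd of mean [0.01  0.008 0.008 0.126 0.091 0.153]
[-0.001, 0.001, 0.001] [0.079, 0.001, 0.001]
[-0.001, 0.001, 0.001] [0.079, 0.001, 0.001]
[-0.001, 0.001, 0.001] [0.079, 0.001, 0.001]
[-0.001, 0.001, 0.001] [0.079, 0.001, 0.001]
```

Request:
{"method": "servo_tool", "body": {
  "motion": [
    {"translation": [0, 0, 0], "rot": [0.08, 0, 0], "jaw": 0.04},
    {"translation": [0, 0, 0], "rot": [0.08, 0, 0], "jaw": 0.04},
    {"translation": [0, 0, 0], "rot": [0.08, 0, 0], "jaw": 0.04},
    {"translation": [0, 0, 0], "rot": [0.07, 0, 0], "jaw": 0.04},
    {"translation": [0, 0, 0], "rot": [0, 0, 0], "jaw": 0.04},
    {"translation": [0, 0, 0], "rot": [0, 0, 0], "jaw": 0.04}
  ]
}}

```text
time_s: 31.72
tool_pos: [0.467, -0.2982, 0.1673]
ee_rot: [-179.7, 0.3, 66.8]
force: [0.3, -0.2, -3.5]
width: 0.061
```

```bash
python3 avg.py; python3 plan.py 0.469 -0.296 0.068 67 4 | tail -4
```

```text
t 32.175 [ 0.4673 -0.2982  0.1676] [-179.6    0.3   66.8] j [ 52.  34. -38. 117.  32.  40.  60.]
mean [-0.007  0.004  0.01  -0.062  0.051 -3.699]
sd of mean [0.009 0.015 0.013 0.137 0.098 0.123]
[0.001, 0.0, 0.025] [-0.002, 0.001, -0.001]
[0.001, 0.0, 0.025] [-0.002, 0.001, -0.001]
[0.001, 0.0, 0.025] [-0.002, 0.001, -0.001]
[0.001, 0.0, 0.025] [-0.002, 0.001, -0.001]
```

Right tin: no level change (about 0.01 N m), so it's silent. The left tin is the rattler. I'll put the right tin back.

Request:
{"method": "servo_tool", "body": {
  "motion": [
    {"translation": [0.001, 0, 0.025], "rot": [-0.002, 0.001, 0], "jaw": 0.04},
    {"translation": [0.001, 0, 0.025], "rot": [-0.002, 0.001, 0], "jaw": 0.04},
    {"translation": [0.001, 0, 0.025], "rot": [-0.002, 0.001, 0], "jaw": 0.04},
    {"translation": [0.001, 0, 0.015], "rot": [-0.002, 0.001, 0], "jaw": 0.04},
    {"translation": [0, 0, 0], "rot": [0, 0, 0], "jaw": 0.04},
    {"translation": [0, 0, 0], "rot": [0, 0, 0], "jaw": 0.04}
  ]
}}

```text
time_s: 32.98
tool_pos: [0.4702, -0.2953, 0.0765]
ee_rot: [179.7, 0.0, 66.7]
force: [0.3, -0.1, -3.6]
width: 0.0609
```

Request:
{"method": "servo_tool", "body": {
  "motion": [
    {"translation": [0, 0, 0.012], "rot": [0.003, 0, 0], "jaw": 0.04},
    {"translation": [0, 0, 0.012], "rot": [0, 0, 0], "jaw": 0.04},
    {"translation": [0, 0, 0.01], "rot": [0, 0, 0], "jaw": 0.04},
    {"translation": [0, 0, 0], "rot": [0, 0, 0], "jaw": 0.04}
  ]
}}

```text
time_s: 33.48
tool_pos: [0.471, -0.2961, 0.0413]
ee_rot: [179.7, 0.1, 66.7]
force: [0.6, 0.2, -3.8]
width: 0.0612
```

Request:
{"method": "servo_tool", "body": {
  "motion": [
    {"translation": [0, 0, 0.002], "rot": [0, 0, 0], "jaw": 0.04},
    {"translation": [0, 0, 0], "rot": [0, 0, 0], "jaw": 0.085},
    {"translation": [0, 0, 0], "rot": [0, 0, 0], "jaw": 0.085},
    {"translation": [0, 0, 0], "rot": [0, 0, 0], "jaw": 0.085},
    {"translation": [0, 0, 0], "rot": [0, 0, 0], "jaw": 0.085},
    {"translation": [0, 0, -0.025], "rot": [0, 0, 0], "jaw": 0.085},
    {"translation": [0, 0, -0.035], "rot": [0, 0, 0], "jaw": 0.085},
    {"translation": [0, 0, -0.045], "rot": [0, 0, 0], "jaw": 0.085},
    {"translation": [0, 0, -0.025], "rot": [0, 0, 0], "jaw": 0.085}
  ]
}}

```text
time_s: 34.6
tool_pos: [0.4706, -0.2951, 0.1726]
ee_rot: [179.8, 0.0, 66.8]
force: [0.4, 0.1, -0.6]
width: 0.0852
```

```bash
python3 plan.py 0.454 0.248 0.15 110.6 12
```

```text
time_s 34.6
tool_pos [ 0.471 -0.295  0.173]
ee_rot [1.79808e+02 2.30000e-02 6.67790e+01]
force [ 0.368  0.051 -0.61 ]
torque [ 0.024 -0.02   0.028]
width 0.085
joints [ 52.513  33.724 -38.255 116.887  32.436  39.94   60.127]
[0.041, -0.019, 0.002] [0.0, 0.0, -0.064]
[0.042, -0.016, 0.002] [0.0, 0.0, -0.064]
[0.043, -0.014, 0.002] [0.0, 0.0, -0.064]
[0.044, -0.011, 0.002] [0.0, 0.0, -0.064]
[0.045, -0.008, 0.002] [0.0, 0.0, -0.064]
[0.045, -0.005, 0.002] [0.0, 0.0, -0.064]
[0.045, -0.002, 0.002] [0.0, 0.0, -0.064]
[0.045, 0.0, 0.002] [0.0, 0.0, -0.064]
[0.045, 0.003, 0.002] [0.0, 0.0, -0.064]
[0.045, 0.006, 0.002] [0.0, 0.0, -0.064]
[0.044, 0.009, 0.002] [0.0, 0.0, -0.064]
[0.044, 0.012, 0.002] [0.0, 0.0, -0.064]
```

Request:
{"method": "servo_tool", "body": {
  "motion": [
    {"translation": [0.041, -0.019, 0.002], "rot": [0, 0, -0.064], "jaw": 0.085},
    {"translation": [0.042, -0.016, 0.002], "rot": [0, 0, -0.064], "jaw": 0.085},
    {"translation": [0.043, -0.014, 0.002], "rot": [0, 0, -0.064], "jaw": 0.085},
    {"translation": [0.044, -0.011, 0.002], "rot": [0, 0, -0.064], "jaw": 0.085},
    {"translation": [0.045, -0.008, 0.002], "rot": [0, 0, -0.064], "jaw": 0.085},
    {"translation": [0.045, -0.005, 0.002], "rot": [0, 0, -0.064], "jaw": 0.085},
    {"translation": [0.045, -0.002, 0.002], "rot": [0, 0, -0.064], "jaw": 0.085},
    {"translation": [0.045, 0, 0.002], "rot": [0, 0, -0.064], "jaw": 0.085},
    {"translation": [0.045, 0.003, 0.002], "rot": [0, 0, -0.064], "jaw": 0.085},
    {"translation": [0.045, 0.006, 0.002], "rot": [0, 0, -0.064], "jaw": 0.085},
    {"translation": [0.044, 0.009, 0.002], "rot": [0, 0, -0.064], "jaw": 0.085},
    {"translation": [0.035, 0.01, 0.002], "rot": [0, 0, -0.05], "jaw": 0.085}
  ]
}}

```text
time_s: 36.1
tool_pos: [0.4528, 0.2495, 0.1495]
ee_rot: [179.4, 0.6, 110.8]
force: [1.3, 0.1, 0.5]
width: 0.0851
```

Request:
{"method": "servo_tool", "body": {
  "motion": [
    {"translation": [0, 0, 0], "rot": [0, 0, 0], "jaw": 0.085},
    {"translation": [0, 0, 0], "rot": [0, 0, 0], "jaw": 0.085}
  ]
}}

```text
time_s: 36.35
tool_pos: [0.4521, 0.2521, 0.1496]
ee_rot: [179.4, 0.5, 111.0]
force: [0.5, -0.8, -0.4]
width: 0.0849
```

```bash
python3 plan.py 0.454 0.248 0.038 110.6 1
python3 - <<'E'
from station import viewer
from h import *
c=viewer.camera('top'); im=c['img']
w=viewer.camera('wrist')['img']
cv2.imwrite('pics/w4.png',cv2.resize(np.hstack([w,im])[:,:,::-1],(800,300)))
hsv=cv2.cvtColor(im,cv2.COLOR_RGB2HSV); M=(hsv[...,1]<70)&(hsv[...,2]>150); R=np.zeros_like(M);R[150:260,180:420]=1
for o in rect(c,R&M,.052): print(*o)
E
```

```text
time_s 36.35
tool_pos [0.452 0.252 0.15 ]
ee_rot [179.374   0.53  111.025]
force [ 0.543 -0.836 -0.386]
torque [ 0.003 -0.043 -0.01 ]
width 0.085
joints [ -4.819  35.663 -45.028 122.596  43.033  38.418  31.077]
[-0.003, -0.001, 0.112] [0.011, 0.009, 0.007]
[206. 240.] [429.8 238.1] [82.4 63.5] 20.1
[386. 221.] [ 471.  -293.2] [ 65.1 128.3] -23.4
[188. 202.] [547.7 288.9] [121.9  62.2] 5.2
[401. 180.] [ 592.  -347.7] [100.3  43. ] 21.9
[295. 190.] [532.4  10.5] [487.7 332.1] 88.7
```

View pics/w4.png

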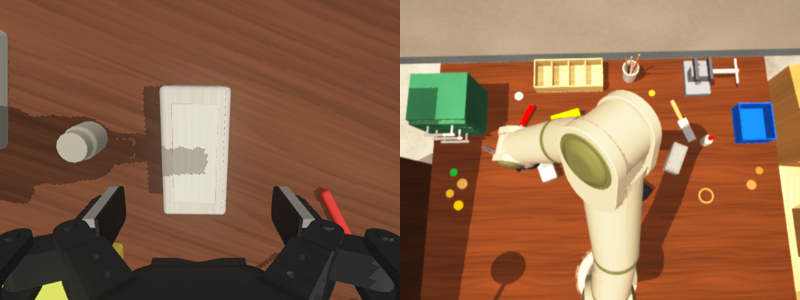

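Right tin stands within 7 mm of its start. The rattling tin (columns 160–230) is centred between the fingers, so I'll grip it.

Request:
{"method": "servo_tool", "body": {
  "motion": [
    {"translation": [-0.003, -0.001, 0.025], "rot": [0.011, 0.009, 0.007], "jaw": 0.085},
    {"translation": [0, 0, 0.025], "rot": [0, 0, 0], "jaw": 0.085},
    {"translation": [0, 0, 0.025], "rot": [0, 0, 0], "jaw": 0.085},
    {"translation": [0, 0, 0.022], "rot": [0, 0, 0], "jaw": 0.085},
    {"translation": [0, 0, 0.01], "rot": [0, 0, 0], "jaw": 0.085},
    {"translation": [0, 0, 0], "rot": [0, 0, 0], "jaw": 0.085},
    {"translation": [0, 0, 0], "rot": [0, 0, 0], "jaw": 0.04},
    {"translation": [0, 0, 0], "rot": [0, 0, 0], "jaw": 0.04},
    {"translation": [0, 0, 0], "rot": [0, 0, 0], "jaw": 0.04},
    {"translation": [0, 0, 0], "rot": [0, 0, 0], "jaw": 0.04},
    {"translation": [0, 0, 0], "rot": [0, 0, 0], "jaw": 0.04}
  ]
}}

```text
time_s: 37.83
tool_pos: [0.4565, 0.2407, 0.0433]
ee_rot: [179.8, 0.2, 109.8]
force: [0.7, 0.4, -3.5]
width: 0.0608
```

Request:
{"method": "servo_tool", "body": {
  "motion": [
    {"translation": [0, 0, -0.03], "rot": [0, 0, 0], "jaw": 0.04},
    {"translation": [0, 0.005, -0.04], "rot": [0, 0, 0], "jaw": 0.04},
    {"translation": [0, 0.01, -0.045], "rot": [0, 0, 0], "jaw": 0.04},
    {"translation": [0, 0.01, -0.035], "rot": [0, 0, 0], "jaw": 0.04},
    {"translation": [0, 0, 0], "rot": [0, 0, 0], "jaw": 0.04}
  ]
}}

```text
time_s: 38.45
tool_pos: [0.4787, 0.2488, 0.1963]
ee_rot: [-179.9, 0.2, 109.9]
force: [0.1, 0.0, -4.0]
width: 0.0606
```

```bash
python3 plan.py 0.642 -0.101 0.20 99 10
```

```text
time_s 38.45
tool_pos [0.479 0.249 0.196]
ee_rot [-179.944    0.22   109.852]
force [ 0.062  0.032 -4.033]
torque [-0.058  0.084 -0.017]
width 0.061
joints [ -0.12   33.818 -48.898 117.232  36.414  45.336  38.658]
[-0.038, 0.003, -0.0] [-0.0, 0.0, 0.019]
[-0.038, 0.004, -0.0] [-0.0, 0.0, 0.019]
[-0.038, 0.005, -0.0] [-0.0, 0.0, 0.019]
[-0.038, 0.006, -0.0] [-0.0, 0.0, 0.019]
[-0.038, 0.006, -0.0] [-0.0, 0.0, 0.019]
[-0.038, 0.007, -0.0] [-0.0, 0.0, 0.019]
[-0.038, 0.008, -0.0] [-0.0, 0.0, 0.019]
[-0.038, 0.009, -0.0] [-0.0, 0.0, 0.019]
[-0.037, 0.009, -0.0] [-0.0, 0.0, 0.019]
[-0.037, 0.01, -0.0] [-0.0, 0.0, 0.019]
```

Request:
{"method": "servo_tool", "body": {
  "motion": [
    {"translation": [-0.03, 0.003, 0], "rot": [0, 0, 0.019], "jaw": 0.04},
    {"translation": [-0.038, 0.004, 0], "rot": [0, 0, 0.019], "jaw": 0.04},
    {"translation": [-0.038, 0.005, 0], "rot": [0, 0, 0.019], "jaw": 0.04},
    {"translation": [-0.038, 0.006, 0], "rot": [0, 0, 0.019], "jaw": 0.04},
    {"translation": [-0.038, 0.006, 0], "rot": [0, 0, 0.019], "jaw": 0.04},
    {"translation": [-0.038, 0.007, 0], "rot": [0, 0, 0.019], "jaw": 0.04},
    {"translation": [-0.038, 0.008, 0], "rot": [0, 0, 0.019], "jaw": 0.04},
    {"translation": [-0.038, 0.009, 0], "rot": [0, 0, 0.019], "jaw": 0.04},
    {"translation": [-0.037, 0.009, 0], "rot": [0, 0, 0.019], "jaw": 0.04},
    {"translation": [-0.025, 0.009, 0], "rot": [0, 0, 0], "jaw": 0.04},
    {"translation": [0, 0, 0], "rot": [0, 0, 0], "jaw": 0.04},
    {"translation": [0, 0, 0], "rot": [0, 0, 0], "jaw": 0.04}
  ]
}}

```text
time_s: 39.95
tool_pos: [0.6265, -0.0947, 0.1763]
ee_rot: [-178.3, 0.3, 100.0]
force: [0.2, 0.5, -4.0]
width: 0.0606
```

```bash
python3 plan.py 0.642 -0.101 0.20 99 2
python3 - <<'E'
from station import viewer
from h import *
c=viewer.camera('scene'); cv2.imwrite('pics/end.png',c['img'][:,:,::-1])
E
```

```text
time_s 39.95
tool_pos [ 0.627 -0.095  0.176]
ee_rot [-178.344    0.334   99.99 ]
force [ 0.192  0.468 -3.951]
torque [ 0.118 -0.035 -0.014]
width 0.061
joints [ 31.583  40.723 -45.261 105.182  36.783  51.747  68.459]
[-0.004, 0.007, -0.012] [-0.014, 0.003, 0.009]
[-0.004, 0.007, -0.012] [-0.014, 0.003, 0.009]
```

View pics/end.png

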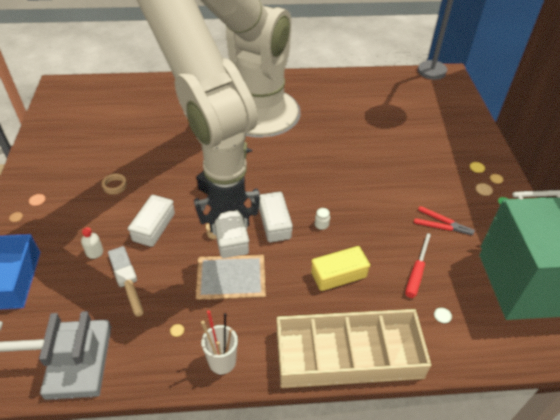

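The left tin is held over the pad (tin at pixel (232,233), pad at (231,277)). The other two stand in place and the bystanders look undisturbed. I'll correct the position and repeat the rock test once to confirm.

Request:
{"method": "servo_tool", "body": {
  "motion": [
    {"translation": [-0.004, 0.008, -0.012], "rot": [-0.02, 0.003, 0.009], "jaw": 0.04},
    {"translation": [-0.004, 0.008, -0.012], "rot": [-0.01, 0.003, 0.009], "jaw": 0.04},
    {"translation": [0, 0, 0], "rot": [0.17, 0, 0], "jaw": 0.04},
    {"translation": [0, 0, 0], "rot": [0.17, 0, 0], "jaw": 0.04},
    {"translation": [0, 0, 0], "rot": [0, 0, 0], "jaw": 0.04},
    {"translation": [0, 0, 0], "rot": [0, 0, 0], "jaw": 0.04},
    {"translation": [0, 0, 0], "rot": [-0.08, 0, 0], "jaw": 0.04},
    {"translation": [0, 0, 0], "rot": [-0.08, 0, 0], "jaw": 0.04},
    {"translation": [0, 0, 0], "rot": [-0.08, 0, 0], "jaw": 0.04},
    {"translation": [0, 0, 0], "rot": [-0.08, 0, 0], "jaw": 0.04},
    {"translation": [0, 0, 0], "rot": [0, 0, 0], "jaw": 0.04},
    {"translation": [0, 0, 0], "rot": [0, 0, 0], "jaw": 0.04}
  ]
}}

```text
time_s: 41.5
tool_pos: [0.6446, -0.0991, 0.2107]
ee_rot: [179.6, 0.2, 99.0]
force: [-0.1, -0.5, -3.2]
width: 0.0604
```

```bash
python3 avg.py
```

```text
t 41.95 [ 0.6449 -0.0985  0.2097] [1.796e+02 1.000e-01 9.900e+01] j [ 33.  39. -47. 102.  35.  53.  70.]
mean [ 0.104 -0.012 -0.011 -0.106 -0.21  -3.751]
sd of mean [0.007 0.009 0.005 0.151 0.072 0.149]
```

Request:
{"method": "servo_tool", "body": {
  "motion": [
    {"translation": [0, 0, 0], "rot": [-0.17, 0, 0], "jaw": 0.04},
    {"translation": [0, 0, 0], "rot": [-0.17, 0, 0], "jaw": 0.04},
    {"translation": [0, 0, 0], "rot": [0, 0, 0], "jaw": 0.04},
    {"translation": [0, 0, 0], "rot": [0, 0, 0], "jaw": 0.04},
    {"translation": [0, 0, 0], "rot": [0.08, 0, 0], "jaw": 0.04},
    {"translation": [0, 0, 0], "rot": [0.08, 0, 0], "jaw": 0.04},
    {"translation": [0, 0, 0], "rot": [0.08, 0, 0], "jaw": 0.04},
    {"translation": [0, 0, 0], "rot": [0.05, 0, 0], "jaw": 0.04},
    {"translation": [0, 0, 0], "rot": [0, 0, 0], "jaw": 0.04},
    {"translation": [0, 0, 0], "rot": [0, 0, 0], "jaw": 0.04}
  ]
}}

```text
time_s: 43.25
tool_pos: [0.65, -0.0959, 0.2112]
ee_rot: [177.5, -0.3, 99.1]
force: [-0.1, -0.2, -4.2]
width: 0.0602
```

```bash
python3 avg.py; python3 plan.py 0.642 -0.101 0.195 99 1|tail -1
```

```text
t 43.7 [ 0.6495 -0.0964  0.2114] [177.5  -0.2  99.1] j [ 34.  39. -47. 103.  36.  51.  69.]
mean [ 7.000e-03  8.000e-03  1.000e-03 -1.040e-01  4.000e-03 -3.859e+00]
sd of mean [0.007 0.009 0.007 0.203 0.093 0.089]
[-0.003, -0.009, 0.016] [0.044, -0.004, 0.001]
```

Tilt-corrected values are +0.09 and −0.075 N m, so the rattle is confirmed. Now I'll level and settle.

Request:
{"method": "servo_tool", "body": {
  "motion": [
    {"translation": [-0.001, -0.004, 0.007], "rot": [0.02, -0.002, 0], "jaw": 0.04},
    {"translation": [-0.001, -0.004, 0.007], "rot": [0.02, -0.002, 0], "jaw": 0.04},
    {"translation": [0, 0, 0], "rot": [0, 0, 0], "jaw": 0.04},
    {"translation": [0, 0, 0], "rot": [0, 0, 0], "jaw": 0.04},
    {"translation": [0, 0, 0], "rot": [0, 0, 0], "jaw": 0.04},
    {"translation": [0, 0, 0], "rot": [0, 0, 0], "jaw": 0.04},
    {"translation": [0, 0, 0], "rot": [0, 0, 0], "jaw": 0.04},
    {"translation": [0, 0, 0], "rot": [0, 0, 0], "jaw": 0.04}
  ]
}}

```text
time_s: 44.75
tool_pos: [0.642, -0.0997, 0.1961]
ee_rot: [179.9, 0.0, 99.1]
force: [-0.1, -0.5, -4.0]
width: 0.0605
```

Run:
```python
from plan import show
from station import close_job
s=show(); print(s["qd"].round(2))
p=s["tool_pos"]
if abs(p[0]-.642)<.02 and abs(p[1]+.101)<.02 and .16<p[2]<.25 and s["width"]>.055: print("handing in",close_job())
```

```text
time_s 44.75
tool_pos [ 0.642 -0.1    0.196]
ee_rot [1.79945e+02 8.00000e-03 9.90820e+01]
force [-0.138 -0.529 -4.023]
torque [ 0.024 -0.047  0.02 ]
width 0.06
joints [ 32.794  40.088 -46.439 103.217  35.99   52.582  69.277]
[ 0.01 -0.03  0.09 -0.06  0.03 -0.02 -0.02]
the job is handed in; nothing more can be done
handing in None
```

I lifted, rocked and set back all three tins from left to right. The left tin is the one that rattles, and I handed in the job at 44.8 s with it held level and still over the pad.

- **Rattle test:** the left tin's level moment changed by about 0.15 N m between its two ends, and a repeat over the pad gave about 0.165 N m. These figures are corrected for small tilt errors. The middle and right tins changed by no more than about 0.015 N m, so they are silent. My first single readings on the left tin were noisy and not level, so I averaged readings and repeated the test.
- **Final hold:** the tool centre is at (0.642, -0.100, 0.196), within 2 mm of the pad's middle as I measured it. The tin is level to about 0.1°, its underside is about 15 cm up, and the fingers hold it at 60 mm opening.
- **The other two tins:** in camera measurements after I set them back, they stood about 6–7 mm from their starting spots. The last picture shows both standing in place and the bystanders in view undisturbed. The spool was partly hidden behind the gripper, and I did not measure any bystander.

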